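# Reset the throttle valve of a vacuum degassing chamber

### The job

Set the suction throttle valve of the little vacuum chamber on the electronics bench: take its handwheel by the revolving crank handle, wind it clockwise until it is shut firmly against its stop, then back it off exactly two full turns and no further. Finish while still gripping the handle there, at rest, ready to shut the valve again; leave the chamber's vent tap and the things lying about as they are.

Things in the scene. Friction and masses are not known exactly. Their poses are not given: they have to be found in the camera images.
- handle: Crank handle of the valve's handwheel: upright black round grip, 20 mm in diameter, 60 mm tall, on the wheel's rim, spinning freely on its own pin (a gripper may keep its yaw while cranking; the handle's yaw means nothing). Origin at the grip's centre, 42 mm above hub; z up. It orbits the hub at radius 46 mm, at constant height. The rim's top is 34 mm below the origin.
- hub (a point): The valve's upright turning axis, at the top of the handwheel's hub, 160 mm above the bench. Dark steel wheel, 108 mm over the rim (bar 12 mm thick, top 8 mm above this point), three spokes; it stays at one height. The spindle's bright end (11 mm thick) rises through the hub 2.5 mm per turn opened, from 3.5 mm above this point when shut. The valve is bolted down.
- wheel (a joint): Opening angle of the handwheel, rad, counted over whole turns: 0 = shut against its stop, growing counter-clockwise seen from above (two turns open = 12.566; far stop 25.1). Clockwise shuts. Starts about 0.6 to 1.5 turns open. Turning takes about 0.2 N m (4 to 5 N at the handle); it stays where it is left.
- vent (a joint): Small dark vent tap (bar knob 26 mm wide, top at 184 mm) on the chamber's lid, rad; starts at 0, shut, and is to be left so. The clear round chamber (200 mm in diameter, 154 mm tall, gauge top at 194 mm) has its centre 270 mm from the valve's axis, on the robot's right.
- tin_mid (a point): Bystander: a closed metal tin, 70 mm in diameter and 110 mm tall, standing to the robot's left, nearer the robot than the valve. Point at its centre.
- driver_mid (a point): Bystander: a screwdriver lying on the bench between the robot and the valve. Point near its middle.
- unit_mid (a point): Bystander: an opened instrument chassis, aluminium tray with a green circuit board, 150 x 110 x 58 mm, standing farther to the robot's left of the valve. Point at its centre.

How it is judged:
On the way:
1. the valve is shut against its stop (value of joint wheel below 0.08 rad), for 0.1 s.
At the end, for the whole second after the job is handed in: After being shut against its stop (within 0.08 rad), the wheel stands still, two turns open (12.566 rad) within 0.26 rad; the fingers grip the handle (over 5 N, grasp point within 20 mm of its axis and 35 mm of its centre); the vent tap is within 0.2 rad of shut (value of joint wheel between 12.306 and 12.826 rad and velocity of joint wheel between -0.1 and 0.1 rad/s and contact force between the fingers and handle above 5 N and distance between the grasp point and handle below 0.035 m and horizontal distance between the grasp point and handle below 0.02 m and value of joint vent between -0.2 and 0.2 rad); the arm keeps its last pose, push and grip.
It fails at once if the valve is opened well past two turns (by more than 0.5 rad) (value of joint wheel above 13.066 rad).
It fails at once if the vent tap is turned (value of joint vent above 0.2 rad or value of joint vent below -0.2 rad).
It fails at once if a bystander (tin, screwdriver, chassis) is shifted by more than 30 mm (distance of any of tin_mid, driver_mid, unit_mid from where it was at the start of the episode above 0.03 m).
It also fails if it takes over 64 s, if anything falls off the work surface, if the arm or the gripper's body presses on something with over 40 N, if the wrist force passes 120 N, or if a joint passes its speed limit or range.

### The arm

A 6-joint arm with a two-finger parallel gripper is mounted at the origin on the work surface. World frame = base frame: x ahead of the robot, y to its left, z up, the work surface at z = 0. Lengths are in m, angles in rad, forces in N, time in s.
With the tool pointing down it reaches from about 0.3 to 0.775 m from the base axis. Payload 14.6 kg.
Tool frame: the origin (TCP) lies at the very end of the fingers, on their centre line; the grasp point (between the pads) lies 19 mm behind it; z points along the fingers, y is the line along which they close (so a half turn about z gives the same grasp; the last joint's range is limited). The gripper opens to 94 mm and grips with 3 to 60 N. Pads are 16 mm wide; open, the fingers measure 119 mm over their backs; the gripper's body (75 mm by 177 mm) begins 78 mm behind the grasp point.
Start: joints at [1.197, 0.3, 1.521, -0, 1.321, -0.067], TCP at [0.166, 0.524, 0.205] pointing down, gripper open.
Joint ranges: [-3.03, 3.03], [-0.79, 2.21], [0.23, 2.52], [-1.04, 4.18], [0, 3.07], [-2.55, 2.55]. Speed limits (rad/s): [2.22, 2.22, 2.57, 3.14, 3.14, 3.14].

### API

Orientations are given as [roll, pitch, yaw] about the fixed x, y, z axes, in that order (R = Rz(yaw) Ry(pitch) Rx(roll)).
In Python, from station import * gives the robot as it stands.
- The arm moves only by the tool jog_arm, never from a script. Its argument "rows" is a list of rows, each a list of 3 entries, a list of its own where there are three numbers: the shift along the tool's x, y, z in m, then the turn about the tool's z in degrees, then the finger opening in m, from 0 to 0.094. A call has 1 to 12 rows; each row shifts and turns the commanded pose from where the row before left it, along the tool's axes as they then stand; what a row does not reach is not made up. A row lasts 1/12 s, in which the tool goes at most 41.7 mm and 7.16 degrees, less where a joint would pass 70% of its speed; a pose out of reach is approached as far as the arm can. A call is refused whole if a number of a shift passes 0.0417 or a number of a turn 7.16, either way. A call with a gripper value outside its range is refused whole. The fingers move at their own pace and stop on an object; "squeeze" is the grip in N (left out, the last holds). Time passes only in rows, so rows that do not move let the fingers close. It gives the time, the measured TCP pose, the force, the opening and the grip force at its end, in the units of the state.
- get_obs(): the state, without advancing time (a new reading comes with each control period).
- camera(name): name is "side" or "top" or "wrist"; returns a dict with "image" (420x560x3 uint8, red, green, blue), "range_z" (420x560 float32, m along the optical axis (not along the pixel's ray), 0 where there is no reading), "K" (3x3 intrinsics, pixels), "k1" (the pictures are not rectified: a ray, as slopes to the right and down, at radius r is drawn at 1 + k1 r^2 times it, then the intrinsics apply), "world_from_camera" (4x4, takes a point from camera to world coordinates); the wrist camera has in their place "T_tool_cam" (4x4, takes a point from camera to tool coordinates, whose origin is the TCP and whose axes are the flange's). Camera axes: x right, y up, looking along -z (the intrinsics and any distortion apply to the point x, -y, -z); pixel columns grow to the right and rows downward; lengths in m; the calibration is good to about 2 mm. A picture is of the moment at which its call begins: read the wrist's pose just before it.
- hand_in(): hands the job in; it is judged then, once.
Trained networks look in a picture, given as the dict that the camera call returned (one of the last four; its "shot" number tells which), for a name from the list of things; names that differ only in an ending like _2 or _b are one class to them, and where a whole thing is asked for, a point or a joint stands for the part that bears it (a point fixed in the world has none). Each returns a list of dicts, best first, with "p" (0 to 1); they miss things now and then, are a little off and sometimes report something else, mostly with a low value. They report only what shows in the picture. A call takes as long as a camera call.
- search_frame(label, picture): "at" ([column, row] as shares, 0 to 1, of the picture: columns of its width, rows of its height, amid what is visible of it).
- spot_point(label, picture): "at" ([column, row] as shares, 0 to 1, of the picture: columns of its width, rows of its height: a listed point, or the origin of a listed thing).
The state is a dict: "time_s": time; "qpos": joint angles; "joint_vel": joint speeds; "tau": joint torques, N m; "ee_pos": TCP position; "eef_rot": TCP orientation; "force": force on the tool from outside, world axes, zero at the start; "moment": the same for the moment, N m; "grip_width": finger opening in m; "grip_force": force on a finger pad.
Only numpy, scipy, OpenCV 4.12 (cv2) and the standard library are available. Lean on these libraries where they do the work, as an engineer would, in place of code of your own. Each camera call takes 0.05 s, during which the arm holds its last target. There are 200 camera calls.

## Working session

There is one attempt and no reset: what is moved stays moved. The work goes in short steps, Python scripts to look and compute and a tool call to move; the robot and the scene stay as the last step left them, time stands still between calls to the robot, and variables do not carry over. Pictures are saved under pics/ and viewed, at most 10 in all, crops included, and the job is handed in when it is done.

Besides the shell and the picture viewer there is one more tool, called after "Request:" as name(argument=value, ...) on one line, values as JSON. jog_arm: Moves the arm, as the interface text tells. Its arguments: {"type":"object","properties":{"rows":{"type":"array","items":{"type":"array"}},"squeeze":{"type":"number"}},"required":["rows"]}

```bash
mkdir -p pics
cat > h.py <<'E'
from station import *
import numpy as np, cv2
from scipy.spatial.transform import Rotation as R
def pose():
    o=get_obs(); T=np.eye(4); T[:3,:3]=R.from_euler('xyz',o['eef_rot']).as_matrix(); T[:3,3]=o['ee_pos']; return o,T
def W(c,T=None):
    return c['world_from_camera'] if 'world_from_camera' in c else T@c['T_tool_cam']
def ray(c,u,v):
    K=c['K'];k=c['k1']
    d=np.array([(u-K[0,2])/K[0,0],(v-K[1,2])/K[1,1]]);s=d.copy()
    for _ in range(20): s=d/(1+k*(s@s))
    return np.array([s[0],-s[1],-1.])
def at_z(c,u,v,z,T=None):
    M=W(c,T);d=M[:3,:3]@ray(c,u,v);o=M[:3,3];return o+d*(z-o[2])/d[2]
def at_depth(c,u,v,T=None):
    r=c['range_z'][int(v),int(u)];M=W(c,T);return M[:3,:3]@(ray(c,u,v)*r)+M[:3,3]
def save(c,n): cv2.imwrite('pics/'+n,c['image'][:,:,::-1])
E
python3 - <<'E'
from h import *
o,T=pose(); print({k:np.round(v,3) for k,v in o.items()})
for n in('top','side'):
    c=camera(n); save(c,n+'0.png')
    print(n,c['K'].tolist(),c['k1'],W(c,T)[:3,3])
    for l in('handle','hub'):
        for f in spot_point(l,c)[:2]:
            u,v=f['at'][0]*560,f['at'][1]*420
            print(l,round(f['p'],2),round(u),round(v),at_z(c,u,v,.202 if l=='handle' else .16,T).round(3),at_depth(c,u,v,T).round(3))
E
```

```text
{'time_s': np.float64(0.0), 'qpos': array([ 1.197,  0.3  ,  1.522, -0.   ,  1.321, -0.067]), 'joint_vel': array([ 0.   ,  0.001,  0.   ,  0.   ,  0.001, -0.   ]), 'tau': array([ 3.0000e-03, -5.3179e+01, -3.5276e+01,  7.1000e-02,  2.4000e-02,
       -0.0000e+00]), 'ee_pos': array([0.166, 0.524, 0.205]), 'eef_rot': array([-3.14 , -0.   ,  2.835]), 'force': array([ 0.359, -0.027,  0.464]), 'moment': array([0.042, 0.041, 0.056]), 'grip_force': np.float64(0.0), 'grip_width': np.float64(0.094)}
top [[413.52893893295527, 0.0, 282.25183425760207], [0.0, 413.52893893295527, 209.4323061497099], [0.0, 0.0, 1.0]] -0.03356497274899716 [0.38870262 0.07896951 1.02229119]
handle 0.69 314 158 [0.583 0.016 0.202] [0.576 0.018 0.23 ]
hub 0.84 327 152 [ 0.605 -0.015  0.16 ] [ 0.605 -0.015  0.159]
side [[401.3254605942335, 0.0, 281.045810330146], [0.0, 401.3254605942335, 203.7847746981473], [0.0, 0.0, 1.0]] -0.053331514273248566 [0.42622496 0.72848378 0.67966878]
handle 0.78 244 160 [0.574 0.019 0.202] [0.573 0.024 0.206]
handle 0.35 323 224 [0.404 0.21  0.202] [0.395 0.007 0.016]
hub 0.6 231 164 [ 0.615 -0.025  0.16 ] [ 0.612 -0.016  0.166]
```

View pics/top0.png

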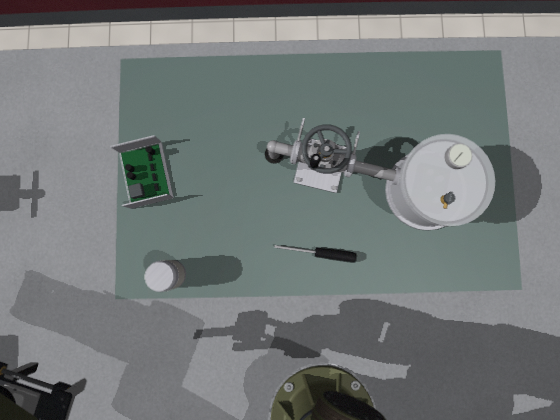

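View pics/side0.png

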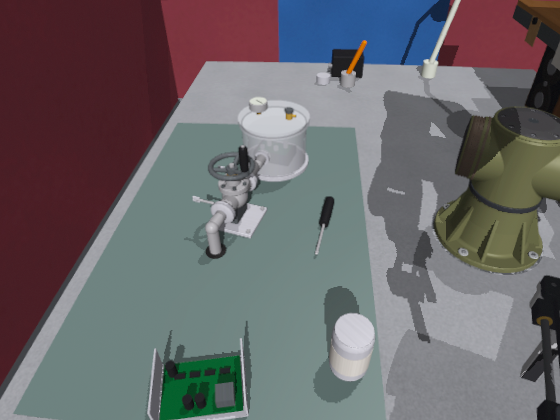

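Top view: wheel around pixel (327,150), handle at (316,160), chamber to the right. I'll lift and turn the tool to yaw π/2, so that tool x = world y and tool y = world x.

Request:
jog_arm(rows=[[[0,0,-0.012],7.1,0.094],[[0,0,-0.012],7.1,0.094],[[0,0,-0.012],7.1,0.094],[[0,0,-0.012],7.1,0.094],[[0,0,-0.012],7.1,0.094],[[0,0,-0.012],7.1,0.094],[[0,0,-0.012],7.1,0.094],[[0,0,-0.012],7.1,0.094],[[0,0,0],7.1,0.094],[[0,0,0],7.1,0.094],[[0,0,0],1.4,0.094]], squeeze=40)

```text
time_s: 1.22
ee_pos: [0.1661, 0.5243, 0.3015]
eef_rot: [3.142, -0.0, 1.565]
force: [-1.1, 0.3, -0.3]
grip_width: 0.0944
grip_force: 0.0
```

Request:
jog_arm(rows=[[[-0.03,0.024,0],0,0.094],[[-0.03,0.024,0],0,0.094],[[-0.03,0.024,0],0,0.094],[[-0.03,0.024,0],0,0.094],[[-0.03,0.024,0],0,0.094],[[-0.03,0.024,0],0,0.094],[[-0.03,0.024,0],0,0.094],[[-0.03,0.024,0],0,0.094],[[-0.03,0.024,0],0,0.094],[[-0.03,0.024,0],0,0.094],[[-0.03,0.024,0],0,0.094],[[-0.03,0.024,0],0,0.094]])

```text
time_s: 2.22
ee_pos: [0.455, 0.1626, 0.3015]
eef_rot: [3.141, -0.0, 1.575]
force: [-0.2, -0.4, 0.1]
grip_width: 0.0939
grip_force: 0.0
```

Request:
jog_arm(rows=[[[-0.029,0.024,0],0,0.094],[[-0.029,0.024,0],0,0.094],[[-0.029,0.024,0],0,0.094],[[-0.029,0.024,0],0,0.094],[[-0.029,0.024,0],0,0.094],[[0,0,0],0,0.094]])

```text
time_s: 2.72
ee_pos: [0.5765, 0.0149, 0.2999]
eef_rot: [-3.14, 0.001, 1.57]
force: [-1.3, 0.2, -0.2]
grip_width: 0.094
grip_force: 0.0
```

Run:
```python
from h import *
o,T=pose(); print(o['ee_pos'],o['eef_rot'],o['qpos'].round(3))
for n in('wrist','top','side'):
    c=camera(n); save(c,n+'1.png')
    for l in('handle','hub'):
        for f in spot_point(l,c)[:2]:
            u,v=f['at'][0]*560,f['at'][1]*420
            print(n,l,round(f['p'],2),round(u),round(v),at_z(c,u,v,.202 if l=='handle' else .16,T).round(3),at_depth(c,u,v,T).round(3))
```

```text
[0.57654377 0.01492204 0.29985735] [-3.13976768e+00  7.28768626e-04  1.57040318e+00] [-3.700e-02  3.120e-01  1.290e+00 -1.000e-03  1.542e+00 -3.700e-02]
wrist handle 0.94 274 211 [0.573 0.017 0.202] [0.573 0.025 0.23 ]
side handle 0.73 244 159 [0.575 0.017 0.202] [0.573 0.025 0.207]
side hub 0.74 234 164 [ 0.608 -0.025  0.16 ] [ 0.605 -0.013  0.168]
side hub 0.18 320 224 [0.408 0.165 0.16 ] [0.402 0.005 0.013]
```

View pics/wrist1.png

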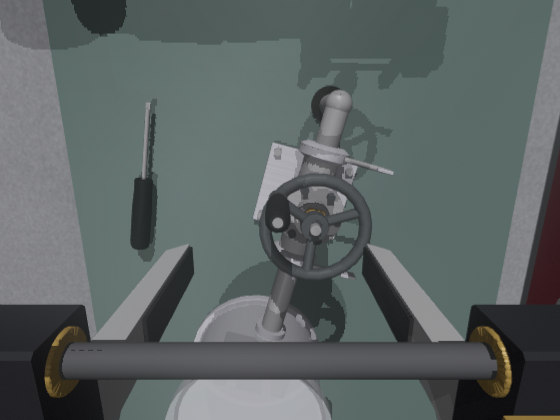

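Wrist view: the rim circle is centred about (315.5,226.5), the spindle end is at (316,229), and the handle's black grip is around (277,212), between the fingers. I'll fit the hub from the range points on the rim.

```bash
cat > fit.py <<'E'
from h import *
from scipy.optimize import least_squares
def cloud(c,T):
    K=c['K'];M=W(c,T);P=[]
    for v in range(0,420,1):
        for u in range(0,560,1):
            if c['range_z'][v,u]>0: P.append((u,v))
    P=np.array(P,float);d=np.c_[(P[:,0]-K[0,2])/K[0,0],(P[:,1]-K[1,2])/K[1,1]];s=d.copy()
    for _ in range(15): s=d/(1+c['k1']*(s**2).sum(1,keepdims=True))
    r=c['range_z'][P[:,1].astype(int),P[:,0].astype(int)]
    X=np.c_[s[:,0],-s[:,1],-np.ones(len(s))]*r[:,None]
    return X@M[:3,:3].T+M[:3,3]
def fit(c,T):
    X=cloud(c,T);d=np.hypot(X[:,0]-.606,X[:,1]+.017)
    h=X[(X[:,2]>.18)&(X[:,2]<.24)&(d<.075)]
    r=X[(abs(X[:,2]-.165)<.008)&(d>.04)&(d<.062)]
    f=least_squares(lambda p:np.hypot(r[:,0]-p[0],r[:,1]-p[1])-.0485,[.606,-.017],loss='soft_l1',f_scale=.003)
    t=h[h[:,2]>.225]
    print('hub',f.x.round(4),len(r),'handle side',h.mean(0).round(4),h.min(0).round(3),h.max(0).round(3),'top',(t.mean(0).round(4),len(t)) if len(t) else None)
E
python3 - <<'E'
from fit import *
o,T=pose()
for n in('wrist','top'):
    c=camera(n); print(n); fit(c,T)
    if n=='wrist':
        for uv in((315.5,226.5),): print(at_z(c,*uv,.163,T))
        print('pin',at_z(c,278,223,.233,T))
E
```

```text
wrist
hub [ 0.6085 -0.0112] 3021 handle side [0.575  0.0207 0.2218] [0.565 0.007 0.18 ] [0.585 0.027 0.236] top (array([0.5751, 0.0184, 0.2313]), 508)
[ 0.60964443 -0.00488035  0.163     ]
pin [0.573423   0.02105069 0.233     ]
topfit.py:19: RuntimeWarning: Mean of empty slice.
  print('hub',f.x.round(4),len(r),'handle side',h.mean(0).round(4),h.min(0).round(3),h.max(0).round(3),'top',(t.mean(0).round(4),len(t)) if len(t) else None)
  ret = um.true_divide(
Traceback (most recent call last):
  File "fit.py", line 19, in fit
    print('hub',f.x.round(4),len(r),'handle side',h.mean(0).round(4),h.min(0).round(3),h.max(0).round(3),'top',(t.mean(0).round(4),len(t)) if len(t) else None)
                                                                     ~~~~~^^^
ValueError: zero-size array to reduction operation minimum which has no identity
```

Request:
jog_arm(rows=[[[0.003,-0.0015,0.023],0,0.094],[[0,0,0.023],0,0.094],[[0,0,0.023],0,0.094],[[0,0,0.023],0,0.094],[[0,0,0.023],0,0.094],[[0,0,0],0,0.015],[[0,0,0],0,0.015],[[0,0,0],0,0.015],[[0,0,0],0,0.015],[[0,0,0],0,0.015],[[0,0,0],0,0.015],[[0,0,0],0,0.015]], squeeze=40)

```text
time_s: 4.27
ee_pos: [0.5729, 0.0225, 0.187]
eef_rot: [3.141, 0.0, 1.571]
force: [0.1, -0.4, -0.4]
grip_width: 0.0509
grip_force: 0.0
```

Request:
jog_arm(rows=[[[0,0,0],0,0.015],[[0,0,0],0,0.015],[[0,0,0],0,0.015],[[0,0,0],0,0.015]])

```text
time_s: 4.6
ee_pos: [0.5731, 0.0224, 0.1865]
eef_rot: [3.141, 0.0, 1.571]
force: [6.1, 0.2, -3.4]
grip_width: 0.0239
grip_force: 2.8
```

Run:
```python
from fit import *
o,T=pose(); print({k:np.round(v,3) for k,v in o.items()})
c=camera('wrist'); save(c,'w2.png'); fit(c,T)
```

```text
{'time_s': np.float64(4.6), 'qpos': array([-0.025,  0.367,  1.477, -0.   ,  1.297, -0.025]), 'joint_vel': array([-0.002,  0.003, -0.008,  0.001, -0.025, -0.001]), 'tau': array([  0.494, -57.827, -32.805,   0.155,   2.179,   0.061]), 'ee_pos': array([0.573, 0.022, 0.187]), 'eef_rot': array([3.141, 0.   , 1.571]), 'force': array([ 6.055,  0.248, -3.412]), 'moment': array([-0.073, -0.889,  0.083]), 'grip_force': np.float64(2.829), 'grip_width': np.float64(0.024)}
hub [ 0.608  -0.0109] 4383 handle side [0.5741 0.0262 0.2187] [0.55  0.007 0.181] [0.596 0.035 0.24 ] top (array([0.5743, 0.0242, 0.2319]), 2521)
```

View pics/w2.png

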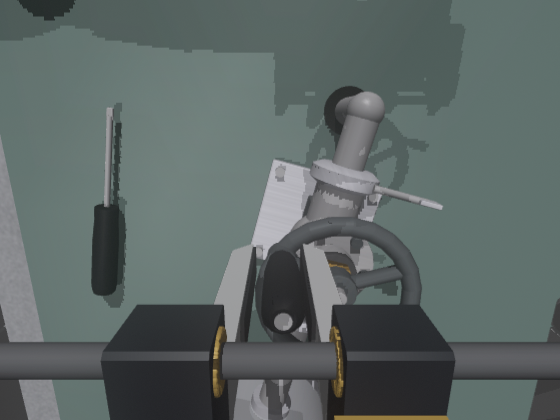

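The fingers at (240,300) and (320,300) straddle the handle at (280,290). I'll finish closing.

Request:
jog_arm(rows=[[[0,0,0],0,0.01],[[0,0,0],0,0.01],[[0,0,0],0,0.01],[[0,0,0],0,0.01]], squeeze=40)

```text
time_s: 4.98
ee_pos: [0.5735, 0.0223, 0.1865]
eef_rot: [3.14, 0.0, 1.571]
force: [6.3, -0.0, -1.4]
grip_width: 0.018
grip_force: 38.0
```

Run:
```python
from fit import *
o,T=pose(); print({k:np.round(v,4) for k,v in o.items()})
c=camera('side'); fit(c,T)
p=o['ee_pos'][:2]
for hub in((.608,-.0135),):
    d=p-hub; a=np.degrees(np.arctan2(d[1],d[0])); print(np.hypot(*d),a)
    def arc(a,n,s):
        q=[.046*np.array([np.cos(np.radians(a+s*i)),np.sin(np.radians(a+s*i))]) for i in range(n+1)]
        return [[round(float(y-x),4) for x,y in zip(q[i],q[i+1])][::-1] for i in range(n)]
    print(arc(a,30,-12))
```

```text
{'time_s': np.float64(4.9833), 'qpos': array([-2.4900e-02,  3.6730e-01,  1.4763e+00, -1.0000e-04,  1.2962e+00,
       -2.5200e-02]), 'joint_vel': array([-0.0003, -0.0004, -0.0002, -0.0016, -0.0004, -0.0008]), 'tau': array([  0.4647, -57.9502, -33.4328,   0.1972,   1.5199,   0.0701]), 'ee_pos': array([0.5735, 0.0223, 0.1865]), 'eef_rot': array([3.1399e+00, 2.0000e-04, 1.5711e+00]), 'force': array([ 6.3446, -0.0258, -1.3534]), 'moment': array([-0.1857, -0.9702,  0.1035]), 'grip_force': np.float64(38.0346), 'grip_width': np.float64(0.018)}
hub [ 0.6092 -0.012 ] 437 handle side [0.5728 0.0241 0.2142] [0.551 0.005 0.18 ] [0.594 0.033 0.24 ] top (array([0.5727, 0.0237, 0.2318]), 139)
0.049758464764044275 133.96113670124916
[[0.0059, 0.0076], [0.0042, 0.0086], [0.0023, 0.0093], [0.0003, 0.0096], [-0.0017, 0.0095], [-0.0036, 0.0089], [-0.0054, 0.008], [-0.0069, 0.0067], [-0.0082, 0.0051], [-0.009, 0.0033], [-0.0095, 0.0013], [-0.0096, -0.0007], [-0.0092, -0.0027], [-0.0085, -0.0045], [-0.0074, -0.0062], [-0.0059, -0.0076], [-0.0042, -0.0086], [-0.0023, -0.0093], [-0.0003, -0.0096], [0.0017, -0.0095], [0.0036, -0.0089], [0.0054, -0.008], [0.0069, -0.0067], [0.0082, -0.0051], [0.009, -0.0033], [0.0095, -0.0013], [0.0096, 0.0007], [0.0092, 0.0027], [0.0085, 0.0045], [0.0074, 0.0062]]
```

Request:
jog_arm(rows=[[[0.0059,0.0076,0],0,0.01],[[0.0042,0.0086,0],0,0.01],[[0.0023,0.0093,0],0,0.01],[[0.0003,0.0096,0],0,0.01]])

```text
time_s: 5.37
ee_pos: [0.6062, 0.042, 0.1866]
eef_rot: [-3.137, -0.01, 1.575]
force: [-12.2, 46.4, 5.8]
grip_width: 0.0178
grip_force: 44.9
```

Request:
jog_arm(rows=[[[-0.0017,0.0095,0],0,0.01],[[-0.0036,0.0089,0],0,0.01],[[-0.0054,0.008,0],0,0.01],[[-0.0069,0.0067,0],0,0.01]])

```text
time_s: 5.7
ee_pos: [0.6453, 0.0275, 0.187]
eef_rot: [3.13, -0.014, 1.579]
force: [45.3, 50.2, -13.9]
grip_width: 0.018
grip_force: 45.2
```

Request:
jog_arm(rows=[[[-0.0082,0.0051,0],0,0.01],[[-0.009,0.0033,0],0,0.01],[[-0.0095,0.0013,0],0,0.01],[[-0.0096,-0.0007,0],0,0.01]])

```text
time_s: 6.03
ee_pos: [0.6517, -0.0174, 0.1866]
eef_rot: [3.138, -0.001, 1.573]
force: [2.6, 5.0, 2.9]
grip_width: 0.0105
grip_force: 2.6
```

Run:
```python
from fit import *
o,T=pose(); print({k:np.round(v,4) for k,v in o.items() if k in('ee_pos','force','qpos','moment')})
c=camera('side'); save(c,'s3.png');fit(c,T); 
c=camera('wrist'); save(c,'w3.png');fit(c,T);
```

```text
{'qpos': array([-0.0835,  0.5426,  1.224 ,  0.0014,  1.3719, -0.0862]), 'ee_pos': array([ 0.6517, -0.0174,  0.1866]), 'force': array([2.5628, 5.0065, 2.8665]), 'moment': array([ 0.6183, -0.4691,  0.0759])}
hub [ 0.6095 -0.0117] 512 handle side [ 0.6507 -0.0152  0.2148] [ 0.633 -0.038  0.182] [ 0.669 -0.007  0.24 ] top (array([ 0.6504, -0.0146,  0.2325]), 103)
hub [ 0.6115 -0.011 ] 6012 handle side [ 0.6505 -0.0143  0.2184] [ 0.633 -0.035  0.18 ] [ 0.668 -0.006  0.24 ] top (array([ 0.6505, -0.0158,  0.2322]), 1827)
```

View pics/w3.png

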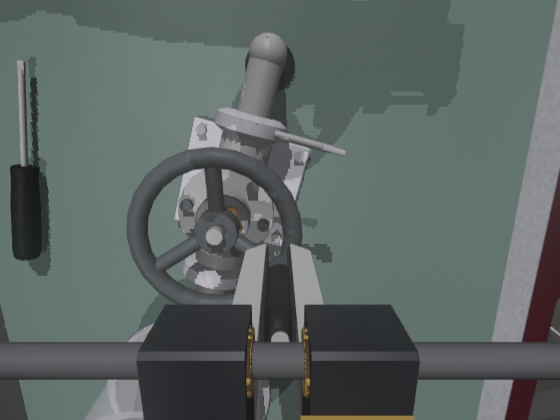

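The tool sat about 8 mm off the handle's axis in y, so the handle slipped toward −y to the pads' edge. I'll open, measure the handle again and regrip.

Request:
jog_arm(rows=[[[0,0,0],0,0.07],[[0,0,0],0,0.07],[[0,0,0],0,0.07],[[0,0,0],0,0.07],[[0,0,0],0,0.07],[[0,0,0],0,0.07],[[0,0,0],0,0.07],[[0,0,0],0,0.07]])

```text
time_s: 6.8
ee_pos: [0.65, -0.0187, 0.1864]
eef_rot: [-3.142, 0.0, 1.571]
force: [0.2, -0.2, -0.1]
grip_width: 0.06
grip_force: 0.0
```

```bash
cat > hd.py <<'E'
from fit import *
def hd(n='wrist'):
    o,T=pose(); c=camera(n); print(n,'tcp',o['ee_pos'].round(4))
    for f in spot_point('handle',c)[:1]:
        u,v=f['at'][0]*560,f['at'][1]*420; print('spot',round(f['p'],2),round(u),round(v),at_z(c,u,v,.202,T).round(4))
    X=cloud(c,T); e=o['ee_pos']
    m=(X[:,2]>.182)&(X[:,2]<.236)&(np.hypot(X[:,0]-.6095,X[:,1]+.0115)<.062)&(abs(X[:,0]-e[0])<o['grip_width']/2-.004)
    h=X[m]; print(len(h),h.min(0).round(4),h.max(0).round(4))
    if len(h)>10:
        f=least_squares(lambda p:np.hypot(h[:,0]-p[0],h[:,1]-p[1])-.01,h.mean(0)[:2],loss='soft_l1',f_scale=.002); s=h[h[:,2]<.228]
        f=least_squares(lambda p:np.hypot(s[:,0]-p[0],s[:,1]-p[1])-.01,f.x,loss='soft_l1',f_scale=.002)
        print('cyl',f.x.round(4),'rad',np.hypot(*(f.x-[.6095,-.0115])).round(4))
    return c,T
E
python3 - <<'E'
from hd import *
c,T=hd(); save(c,'w4.png'); fit(c,T)
c,T=hd('side')
E
```

```text
wrist tcp [ 0.65   -0.0187  0.1864]
spot 0.77 276 305 [ 0.6484 -0.036   0.202 ]
2562 [ 0.6407 -0.039   0.182 ] [ 0.6602 -0.0247  0.235 ]
cyl [ 0.6507 -0.0356] rad 0.0477
hub [ 0.6107 -0.0121] 7190 handle side [ 0.6427 -0.0202  0.2172] [ 0.607 -0.039  0.18 ] [ 0.681 -0.007  0.24 ] top (array([ 0.6426, -0.0213,  0.2317]), 2179)
side tcp [ 0.65   -0.0187  0.1864]
spot 0.49 216 145 [ 0.6467 -0.0377  0.202 ]
184 [ 0.6413 -0.0418  0.1822] [ 0.6617 -0.026   0.2337]
cyl [ 0.6516 -0.0389] rad 0.0503
```

View pics/w4.png

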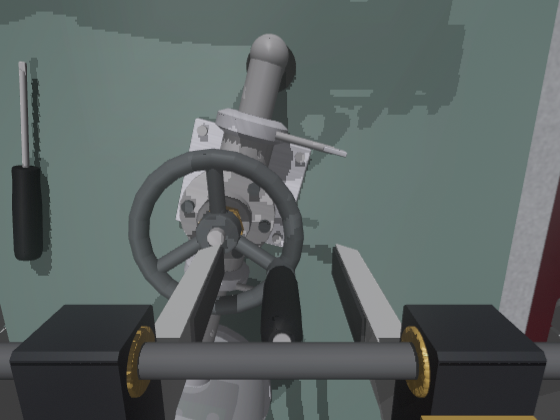

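The handle is between the open fingers at (280,300), about 17 mm toward −y of the TCP. Shifting and regripping.

Request:
jog_arm(rows=[[[-0.0085,0.0007,0],0,0.06],[[-0.0085,0,0],0,0.06],[[0,0,0],0,0.06],[[0,0,0],0,0.01],[[0,0,0],0,0.01],[[0,0,0],0,0.01],[[0,0,0],0,0.01],[[0,0,0],0,0.01],[[0,0,0],0,0.01],[[0,0,0],0,0.01],[[0,0,0],0,0.01],[[0,0,0],0,0.01]], squeeze=50)

```text
time_s: 8.0
ee_pos: [0.6511, -0.0358, 0.1865]
eef_rot: [3.14, 0.0, 1.571]
force: [4.8, -1.3, -1.6]
grip_width: 0.0194
grip_force: 50.0
```

Run:
```python
from hd import *
o,T=pose(); print(o['force'].round(1),o['grip_force'],o['grip_width'],o['qpos'].round(2))
hd(); hd('side')
d=o['ee_pos'][:2]-[.6105,-.0122]; a=np.degrees(np.arctan2(d[1],d[0])); print(np.hypot(*d),a)
q=[.046*np.array([np.sin(np.radians(a-15*i)),np.cos(np.radians(a-15*i))]) for i in range(25)]
print(np.diff(q,axis=0).round(4).tolist())
```

```text
[ 4.8 -1.3 -1.6] 49.99933183193207 0.019399677879045202 [-0.11  0.54  1.22 -0.    1.37 -0.11]
wrist tcp [ 0.6511 -0.0358  0.1865]
spot 0.77 274 276 [ 0.6484 -0.0363  0.202 ]
1840 [ 0.6455 -0.0451  0.182 ] [ 0.6568 -0.0256  0.2351]
cyl [ 0.6501 -0.0364] rad 0.0476
side tcp [ 0.6511 -0.0358  0.1865]
spot 0.52 216 145 [ 0.6472 -0.0373  0.202 ]
110 [ 0.6455 -0.0432  0.1823] [ 0.6567 -0.026   0.2345]
cyl [ 0.6514 -0.0399] rad 0.0507
0.046984083762585525 -30.098725650853172
[[-0.0095, -0.0073], [-0.0073, -0.0095], [-0.0046, -0.0111], [-0.0015, -0.0119], [0.0016, -0.0119], [0.0046, -0.0111], [0.0073, -0.0095], [0.0095, -0.0073], [0.0111, -0.0046], [0.0119, -0.0015], [0.0119, 0.0016], [0.0111, 0.0046], [0.0095, 0.0073], [0.0073, 0.0095], [0.0046, 0.0111], [0.0015, 0.0119], [-0.0016, 0.0119], [-0.0046, 0.0111], [-0.0073, 0.0095], [-0.0095, 0.0073], [-0.0111, 0.0046], [-0.0119, 0.0015], [-0.0119, -0.0016], [-0.0111, -0.0046]]
```

Run:
```python
from hd import *
o,T=pose()
S=[]
for i in range(4):
  c=camera('wrist'); X=cloud(c,T); d=np.hypot(X[:,0]-.6105,X[:,1]+.0122)
  sp=X[(d<.012)]; r=X[(abs(X[:,2]-.166)<.008)&(abs(d-.048)<.006)]
  top=np.sort(sp[:,2]); print(len(sp),np.percentile(sp[:,2],[5,25,50,75,90,97]).round(4),'rim',np.percentile(r[:,2],[50,75,90,97]).round(4))
hi=sp[sp[:,2]>np.percentile(sp[:,2],70)]; print(hi.mean(0),hi.std(0))
im=c['image']; cv2.imwrite('pics/sp.png',cv2.resize(im[130:320,110:320,::-1],None,fx=2.8,fy=2.8,interpolation=cv2.INTER_CUBIC))
```

```text
4728 [0.16   0.296  0.3011 0.3026 0.3082 0.3086] rim [0.1676 0.1683 0.1688 0.1693]
4705 [0.1601 0.2959 0.3011 0.3027 0.3082 0.3086] rim [0.1676 0.1683 0.1688 0.1693]
4707 [0.1601 0.296  0.3011 0.3026 0.3082 0.3086] rim [0.1676 0.1683 0.1688 0.1693]
4714 [0.1601 0.2961 0.3012 0.3027 0.3082 0.3086] rim [0.1676 0.1683 0.1688 0.1694]
[ 0.61651553 -0.01014857  0.30676943] [0.00607679 0.00316149 0.00240738]
```

View pics/sp.png

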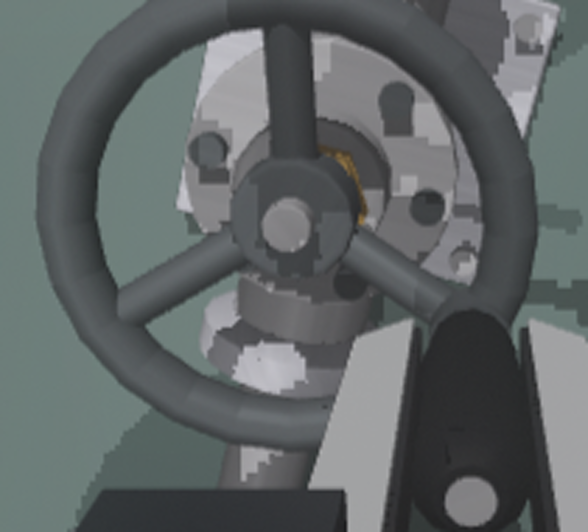

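The crop shows the spindle end at full-image pixel about (212,210), with the hub top at (215,195) and the wheel turned by hand already. I'll read their heights from depth.

```bash
cat > sp.py <<'E'
from hd import *
def sp():
    o,T=pose();c=camera('wrist'); X=cloud(c,T); d=np.hypot(X[:,0]-.6105,X[:,1]+.0122); z=X[:,2]
    m=(z>.15)&(z<.185)
    s=z[m&(d<.0045)]; h=z[m&(d>.008)&(d<.011)]; r=z[m&(abs(d-.048)<.003)]
    print('spindle',np.median(s).round(4),len(s),'hub',np.median(h).round(4),'rimtop',np.percentile(r,75).round(4))
    return c
E
python3 - <<'E'
from sp import *
c=sp();o,T=pose(); print(at_depth(c,212,210,T),at_depth(c,215,195,T))
E
```

```text
spindle 0.1664 173 hub 0.1604 rimtop 0.1686
[ 0.61136948 -0.01100537  0.16699092] [ 0.61249949 -0.00328485  0.16109662]
```

The spindle is 6.0 mm above the hub, so about 1.0 turn open. Cranking 90° per call.

Request:
jog_arm(rows=[[[-0.0095,-0.0073,0],0,0.01],[[-0.0073,-0.0095,0],0,0.01],[[-0.0046,-0.0111,0],0,0.01],[[-0.0015,-0.0119,0],0,0.01],[[0.0016,-0.0119,0],0,0.01],[[0.0046,-0.0111,0],0,0.01]])

```text
time_s: 8.95
ee_pos: [0.5882, -0.0513, 0.1865]
eef_rot: [3.139, -0.002, 1.571]
force: [15.2, 15.7, -6.8]
grip_width: 0.0191
grip_force: 50.0
```

Request:
jog_arm(rows=[[[0.0073,-0.0095,0],0,0.01],[[0.0095,-0.0073,0],0,0.01],[[0.0111,-0.0046,0],0,0.01],[[0.0119,-0.0015,0],0,0.01],[[0.0119,0.0016,0],0,0.01],[[0.0111,0.0046,0],0,0.01]])

```text
time_s: 9.45
ee_pos: [0.5713, 0.0101, 0.1865]
eef_rot: [3.141, 0.002, 1.571]
force: [9.5, -11.5, -5.2]
grip_width: 0.0192
grip_force: 50.0
```

Request:
jog_arm(rows=[[[0.0095,0.0073,0],0,0.01],[[0.0073,0.0095,0],0,0.01],[[0.0046,0.0111,0],0,0.01],[[0.0015,0.0119,0],0,0.01]])

```text
time_s: 9.78
ee_pos: [0.6105, 0.0343, 0.1865]
eef_rot: [-3.139, -0.001, 1.572]
force: [-6.4, -2.0, 2.1]
grip_width: 0.0192
grip_force: 50.0
```

Run:
```python
from sp import *
o,T=pose(); print(o['ee_pos'],o['force'].round(1),np.degrees(np.arctan2(o['ee_pos'][1]+.0122,o['ee_pos'][0]-.6105)))
sp();hd()
```

```text
[0.6105398  0.03434252 0.18648879] [-6.4 -2.   2.1] 89.9510091255895
spindle nan 0 hub 0.1607 rimtop 0.1687
wrist tcp [0.6123 0.0342 0.1864]
spot 0.97 278 278 [0.6116 0.0324 0.202 ]
1846 [0.6066 0.0244 0.1822] [0.6181 0.0444 0.2355]
cyl [0.6113 0.0336] rad 0.0452
  return _methods._mean(a, axis=axis, dtype=dtype,
  ret = ret.dtype.type(ret / rcount)
```

Request:
jog_arm(rows=[[[-0.0016,0.0119,0],0,0.01],[[-0.0046,0.0111,0],0,0.01],[[0,0,0],0,0.01]])

```text
time_s: 10.18
ee_pos: [0.6352, 0.0279, 0.1865]
eef_rot: [3.14, -0.002, 1.572]
force: [9.6, 7.7, 0.6]
grip_width: 0.0196
grip_force: 50.0
```

Run:
```python
from sp import *
sp()
a=59.5
q=[.046*np.array([np.sin(np.radians(a-10*i)),np.cos(np.radians(a-10*i))]) for i in range(16)]
print(np.diff(q,axis=0).round(4).tolist())
```

```text
spindle nan 0 hub nan rimtop 0.1686
[[-0.0047, 0.0065], [-0.0057, 0.0056], [-0.0066, 0.0045], [-0.0073, 0.0033], [-0.0078, 0.002], [-0.008, 0.0006], [-0.008, -0.0008], [-0.0077, -0.0021], [-0.0072, -0.0035], [-0.0065, -0.0047], [-0.0056, -0.0057], [-0.0045, -0.0066], [-0.0033, -0.0073], [-0.002, -0.0078], [-0.0006, -0.008]]
  return _methods._mean(a, axis=axis, dtype=dtype,
  ret = ret.dtype.type(ret / rcount)
```

Request:
jog_arm(rows=[[[-0.0047,0.0065,0],0,0.01],[[-0.0057,0.0056,0],0,0.01]])

```text
time_s: 10.4
ee_pos: [0.6463, 0.0188, 0.1865]
eef_rot: [3.141, -0.003, 1.573]
force: [4.1, 11.0, -0.2]
grip_width: 0.0194
grip_force: 50.0
```

Request:
jog_arm(rows=[[[-0.0066,0.0045,0],0,0.01],[[-0.0073,0.0033,0],0,0.01]])

```text
time_s: 10.57
ee_pos: [0.6549, 0.0046, 0.1865]
eef_rot: [3.139, -0.003, 1.573]
force: [9.4, 9.1, -2.0]
grip_width: 0.019
grip_force: 50.0
```

Run:
```python
from sp import *
o,T=pose(); print(o['ee_pos'],o['force'].round(1),np.degrees(np.arctan2(o['ee_pos'][1]+.0122,o['ee_pos'][0]-.6105)))
sp()
```

```text
[0.65492575 0.00459281 0.18654519] [ 9.4  9.1 -2. ] 20.706453643206874
spindle 0.1641 142 hub 0.1604 rimtop 0.1686
```

Request:
jog_arm(rows=[[[-0.0078,0.002,0],0,0.01],[[0,0,0],0,0.01]])

```text
time_s: 10.78
ee_pos: [0.6574, -0.0049, 0.1866]
eef_rot: [3.137, -0.001, 1.571]
force: [17.2, 1.2, -4.0]
grip_width: 0.0193
grip_force: 50.0
```

Request:
jog_arm(rows=[[[-0.008,0.0006,0],0,0.01],[[0,0,0],0,0.01]])

```text
time_s: 10.95
ee_pos: [0.6579, -0.0134, 0.1866]
eef_rot: [3.137, -0.0, 1.571]
force: [15.7, -0.4, -4.3]
grip_width: 0.0193
grip_force: 50.0
```

Request:
jog_arm(rows=[[[-0.008,-0.0008,0],0,0.01],[[0,0,0],0,0.01]])

```text
time_s: 11.12
ee_pos: [0.6568, -0.0218, 0.1866]
eef_rot: [3.138, 0.0, 1.571]
force: [14.4, -2.4, -4.4]
grip_width: 0.0193
grip_force: 50.0
```

Request:
jog_arm(rows=[[[-0.0077,-0.0021,0],0,0.01],[[0,0,0],0,0.01]])

```text
time_s: 11.28
ee_pos: [0.6562, -0.0251, 0.1866]
eef_rot: [3.133, -0.007, 1.573]
force: [29.6, 23.3, -9.5]
grip_width: 0.0194
grip_force: 50.0
```

Request:
jog_arm(rows=[[[-0.003,-0.001,0],0,0.01],[[0,0,0],0,0.01],[[0,0,0],0,0.01],[[0,0,0],0,0.01]])

```text
time_s: 11.62
ee_pos: [0.6561, -0.0257, 0.1867]
eef_rot: [3.131, -0.008, 1.575]
force: [37.8, 34.6, -11.0]
grip_width: 0.0192
grip_force: 50.0
```

Run:
```python
from sp import *
o,T=pose(); print(o['ee_pos'],o['eef_rot'],o['force'].round(1),np.degrees(np.arctan2(o['ee_pos'][1]+.0122,o['ee_pos'][0]-.6105)))
sp();hd();hd('side')
```

```text
[ 0.65612826 -0.02565682  0.18666056] [ 3.13102753 -0.00813693  1.5754287 ] [ 37.8  34.6 -11. ] -16.431993587024365
spindle 0.164 166 hub 0.1605 rimtop 0.1686
wrist tcp [ 0.6561 -0.0257  0.1867]
spot 0.95 275 270 [ 0.6535 -0.0234  0.202 ]
1816 [ 0.6504 -0.0336  0.1821] [ 0.6618 -0.0136  0.2356]
cyl [ 0.6553 -0.0244] rad 0.0476
side tcp [ 0.6561 -0.0257  0.1866]
spot 0.77 212 149 [ 0.6522 -0.0201  0.202 ]
108 [ 0.6504 -0.0283  0.1827] [ 0.6617 -0.0142  0.2343]
cyl [ 0.6562 -0.0279] rad 0.0495
```

Firmly shut: the motion stopped at −16° with about 35 N tangential force, and the spindle stands exactly 3.5 mm above the hub. Next is the counter-clockwise arc.

Run:
```python
import numpy as np
q=[.0465*np.array([np.sin(np.radians(-9+15*i)),np.cos(np.radians(-9+15*i))]) for i in range(25)]
print([[r+[0],0,.01] for r in np.diff(q,axis=0).round(4).tolist()])
```

```text
[[[0.0121, 0.0003, 0], 0, 0.01], [[0.0118, -0.0028, 0], 0, 0.01], [[0.0107, -0.0058, 0], 0, 0.01], [[0.0088, -0.0084, 0], 0, 0.01], [[0.0063, -0.0104, 0], 0, 0.01], [[0.0034, -0.0116, 0], 0, 0.01], [[0.0003, -0.0121, 0], 0, 0.01], [[-0.0028, -0.0118, 0], 0, 0.01], [[-0.0058, -0.0107, 0], 0, 0.01], [[-0.0084, -0.0088, 0], 0, 0.01], [[-0.0104, -0.0063, 0], 0, 0.01], [[-0.0116, -0.0034, 0], 0, 0.01], [[-0.0121, -0.0003, 0], 0, 0.01], [[-0.0118, 0.0028, 0], 0, 0.01], [[-0.0107, 0.0058, 0], 0, 0.01], [[-0.0088, 0.0084, 0], 0, 0.01], [[-0.0063, 0.0104, 0], 0, 0.01], [[-0.0034, 0.0116, 0], 0, 0.01], [[-0.0003, 0.0121, 0], 0, 0.01], [[0.0028, 0.0118, 0], 0, 0.01], [[0.0058, 0.0107, 0], 0, 0.01], [[0.0084, 0.0088, 0], 0, 0.01], [[0.0104, 0.0063, 0], 0, 0.01], [[0.0116, 0.0034, 0], 0, 0.01]]
```

Request:
jog_arm(rows=[[[0.0121,0.0033,0],0,0.01],[[0.0121,0.0003,0],0,0.01],[[0.0118,-0.0028,0],0,0.01],[[0.0107,-0.0058,0],0,0.01],[[0.0088,-0.0084,0],0,0.01],[[0.0063,-0.0104,0],0,0.01],[[0.0034,-0.0116,0],0,0.01]])

```text
time_s: 12.45
ee_pos: [0.6169, 0.0328, 0.1864]
eef_rot: [3.141, 0.002, 1.571]
force: [4.0, -16.7, -0.9]
grip_width: 0.0196
grip_force: 50.0
```

Request:
jog_arm(rows=[[[0.0003,-0.0121,0],0,0.01],[[-0.0028,-0.0118,0],0,0.01],[[-0.0058,-0.0107,0],0,0.01],[[-0.0084,-0.0088,0],0,0.01],[[-0.0104,-0.0063,0],0,0.01],[[-0.0116,-0.0034,0],0,0.01]])

```text
time_s: 12.95
ee_pos: [0.5662, -0.0064, 0.1866]
eef_rot: [3.133, 0.001, 1.571]
force: [40.3, -0.8, -19.3]
grip_width: 0.0193
grip_force: 50.0
```

Request:
jog_arm(rows=[[[-0.0121,-0.0003,0],0,0.01],[[-0.0118,0.0028,0],0,0.01],[[-0.0107,0.0058,0],0,0.01],[[-0.0088,0.0084,0],0,0.01],[[-0.0063,0.0104,0],0,0.01],[[-0.0034,0.0116,0],0,0.01]])

```text
time_s: 13.45
ee_pos: [0.6023, -0.0583, 0.1864]
eef_rot: [-3.14, -0.001, 1.571]
force: [-4.2, 7.5, 1.8]
grip_width: 0.0192
grip_force: 50.0
```

Request:
jog_arm(rows=[[[-0.0003,0.0121,0],0,0.01],[[0.0028,0.0118,0],0,0.01],[[0.0058,0.0107,0],0,0.01],[[0.0084,0.0088,0],0,0.01],[[0.0104,0.0063,0],0,0.01],[[0.0116,0.0034,0],0,0.01],[[0,0,0],0,0.01]])

```text
time_s: 14.03
ee_pos: [0.6575, -0.0189, 0.1865]
eef_rot: [3.137, 0.001, 1.572]
force: [17.9, 1.8, -5.1]
grip_width: 0.019
grip_force: 50.0
```

Run:
```python
from sp import *
o,T=pose(); print(o['ee_pos'],o['eef_rot'],o['force'].round(1),np.degrees(np.arctan2(o['ee_pos'][1]+.0122,o['ee_pos'][0]-.6108)))
sp();hd()
```

```text
[ 0.65753819 -0.01887706  0.18654621] [3.13722867e+00 8.28902581e-04 1.57169931e+00] [17.9  1.8 -5.1] -8.130316053621273
spindle 0.1665 161 hub 0.1604 rimtop 0.1687
wrist tcp [ 0.6575 -0.019   0.1866]
spot 0.96 276 271 [ 0.6558 -0.0168  0.202 ]
1888 [ 0.6516 -0.0274  0.1821] [ 0.6634 -0.0074  0.2352]
cyl [ 0.6566 -0.0181] rad 0.0475
```

One turn + 8° after this pass. The next turn repeats it, ending 8° short.

Request:
jog_arm(rows=[[[0.0121,0.0003,0],0,0.01],[[0.0118,-0.0028,0],0,0.01],[[0.0107,-0.0058,0],0,0.01],[[0.0088,-0.0084,0],0,0.01],[[0.0063,-0.0104,0],0,0.01],[[0.0034,-0.0116,0],0,0.01],[[0.0003,-0.0121,0],0,0.01],[[-0.0028,-0.0118,0],0,0.01],[[-0.0058,-0.0107,0],0,0.01],[[-0.0084,-0.0088,0],0,0.01],[[-0.0104,-0.0063,0],0,0.01],[[-0.0116,-0.0034,0],0,0.01]])

```text
time_s: 15.18
ee_pos: [0.5662, -0.0064, 0.1866]
eef_rot: [3.133, 0.001, 1.571]
force: [40.3, -0.5, -18.7]
grip_width: 0.0191
grip_force: 50.0
```

Request:
jog_arm(rows=[[[-0.0121,-0.0003,0],0,0.01],[[-0.0118,0.0028,0],0,0.01],[[-0.0107,0.0058,0],0,0.01],[[-0.0088,0.0084,0],0,0.01],[[-0.0063,0.0104,0],0,0.01],[[-0.0034,0.0116,0],0,0.01],[[-0.0003,0.0121,0],0,0.01],[[0.0028,0.0118,0],0,0.01],[[0.0058,0.0107,0],0,0.01],[[0.0084,0.0088,0],0,0.01]])

```text
time_s: 16.02
ee_pos: [0.6465, -0.0435, 0.1865]
eef_rot: [3.141, 0.003, 1.569]
force: [-0.4, -7.2, 0.7]
grip_width: 0.0193
grip_force: 50.0
```

Request:
jog_arm(rows=[[[0.0104,0.0063,0],0,0.01],[[0.0055,0.0018,0],0,0.01],[[0,0,0],0,0.01],[[0,0,0],0,0.01]])

```text
time_s: 16.35
ee_pos: [0.656, -0.0259, 0.1866]
eef_rot: [3.136, 0.001, 1.571]
force: [21.4, -0.8, -6.7]
grip_width: 0.0195
grip_force: 50.0
```

Run:
```python
from sp import *
o,T=pose(); print(o['ee_pos'],o['eef_rot'],o['force'].round(1),o['joint_vel'].round(3),np.degrees(np.arctan2(o['ee_pos'][1]+.0122,o['ee_pos'][0]-.6108)))
sp();hd();hd('side')
```

```text
[ 0.6560337  -0.0259251   0.18656066] [3.13608981e+00 6.58642693e-04 1.57122896e+00] [21.4 -0.8 -6.7] [-0.004 -0.003  0.003  0.005 -0.005  0.   ] -16.879184400686935
spindle 0.169 169 hub 0.1605 rimtop 0.1686
wrist tcp [ 0.656  -0.0259  0.1866]
spot 0.92 274 272 [ 0.6532 -0.0245  0.202 ]
1786 [ 0.6505 -0.0344  0.1822] [ 0.6616 -0.0142  0.236 ]
cyl [ 0.6551 -0.0251] rad 0.0475
side tcp [ 0.656  -0.026   0.1866]
spot 0.48 211 146 [ 0.6573 -0.0299  0.202 ]
107 [ 0.6505 -0.0296  0.183 ] [ 0.6616 -0.0149  0.2332]
cyl [ 0.6562 -0.0287] rad 0.0497
```

```bash
python3 -c "
from station import *
print(hand_in())"
```

```text
the job is handed in; nothing more can be done
None
```

I shut the valve firmly against its stop, then backed it off two turns (spindle 8.5 mm above the hub, wheel within about 1° of two turns) and handed in with the handle still gripped at 50 N; my first grip was off-centre and slipped, so I regripped before shutting it.

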